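Hold a connecting rod against the sprung stop while its cap bolts are tightened

ROBOT

A 7-joint arm with a two-finger parallel gripper is mounted at the origin on the work surface. World frame = base frame: x ahead of the robot, y to its left, z up, the work surface at z = 0. Lengths are in m, angles in degrees, forces in N, time in s.
With the tool pointing down it reaches from about 0.425 to 0.975 m from the base axis. Payload 16.7 kg.
Tool frame: the origin (TCP) lies on the centre line of the jaws, within the pads' length; the fingertips stand 17 mm ahead of it and the grasp point (between the pads) lies 2 mm behind it (robot.nose_length is the distance from the TCP to the fingertips, in m); z points along the fingers, y is the direction in which the jaws open and shut (so a half turn about z gives the same grasp; the last joint's range is limited). The gripper opens to 85 mm and grips with 20 to 120 N. Pads are 22 mm wide; open, the fingers measure 114 mm over their backs; the gripper's body (76 mm by 85 mm) begins 54 mm behind the grasp point. The pads swing forward as they close: fully open they stand 13 mm farther back than shut.
Start: joints at [-8.566, 24.414, 4.234, 92.017, -1.954, 63.644, -3.845], TCP at [0.675, -0, 0.248] pointing down, gripper open.
Joint ranges: [-163.25, 163.25], [-28.42, 122.38], [-70.27, 78.77], [12.13, 141.07], [-58.53, 238.53], [9.26, 117.41], [-156.51, 156.51]. Speed limits (degrees/s): [108.29, 108.29, 136.94, 136.94, 172.46, 172.46, 172.46].

INTERFACE

Orientations are given as a 3x3 rotation matrix whose columns are the frame's x, y, z axes.
In Python, from plant import robot gives the robot as it stands. The module is installed in compiled form; this text tells all that it offers.
- The arm moves only by the tool servo_tool, never from a script. Its argument "targets" is a list of rows, each an object of numbers: "jaw": the opening, from -1 (shut) to 1 (fully open), so that 0 is half open; "tx", "ty", "tz": the shift along the world's x, y, z in m; "wx", "wy", "wz": the turn, a rotation vector about the world's x, y, z in degrees. In form: [{"jaw": .., "tx": .., "ty": .., "tz": .., "wx": .., "wy": .., "wz": ..}, ...]. A call has 1 to 20 rows; each row shifts and turns the commanded pose from where the row before left it; what a row does not reach is not made up. A row lasts 1/12 s, in which the tool goes at most 41.7 mm and 7.16 degrees, less where a joint would pass 70% of its speed; a pose out of reach is approached as far as the arm can. A call with a gripper value outside its range is refused whole. The fingers move at their own pace and stop on an object; the grip force is fixed at half the most. Time passes only in rows, so rows that do not move let the fingers close. It gives the time, the measured TCP pose, the force and the opening at its end, in the units of the state.
- robot.get_state(): the state, without advancing time (a new reading comes with each control period).
- robot.get_image(name): name is "scene" or "side" or "wrist"; returns the picture (480x640x3 uint8, red, green, blue); there is no depth.
- robot.camera_params(name): a dict with "camera_matrix" (3x3 intrinsics, pixels), "rvec" (rotation vector, rad) and "tvec" (3), from world to camera coordinates, as OpenCV has them. Camera axes: x right, y down, z forward; pixel columns grow to the right and rows downward; lengths in m; the calibration is good to about 2 mm. A picture is of the moment at which its call begins: read the wrist's pose just before it. camera_params takes no time and is no camera call; for the wrist camera it gives the pose at the moment of the call.
- robot.sign_off(): hands the job in, once; it reports no verdict.
Trained networks look in the newest picture that a camera, given by its name, has taken for a name from the list of things; names that differ only in an ending like _2 or _b are one class to them, and where a whole thing is asked for, a point or a joint stands for the part that bears it (a point fixed in the world has none). Each returns a list of dicts, best first, with "score" (0 to 1); they miss things now and then, are a little off and sometimes report something else, mostly with a low value. They report only what shows in the picture. A call takes as long as a camera call. They do not tell look-alikes from the thing itself.
- robot.regions_of(label, camera): "region" (480x640 bool, what is visible of it).
- robot.place_of(label, camera): "point" ([x, y, z] in m, in the coordinates of the camera as it stood for that picture, good to about 4 mm: a listed point, or the origin of a listed thing).
The state is a dict: "clock": time; "joint_pos": joint angles; "qd": joint speeds; "joint_efforts": joint torques, N m; "tcp_pos": TCP position; "tool_rot": TCP orientation; "wrist_force": force on the tool from outside, world axes, zero at the start; "torque": the same for the moment, N m; "gripper_width": finger opening in m.
Only numpy, scipy, OpenCV 4.12 (cv2) and the standard library are available. Lean on these libraries where they do the work, as an engineer would, in place of code of your own. Each camera call takes 0.05 s, during which the arm holds its last target. There are 200 camera calls.

TASK

Pick up the longer of the two connecting rods, lay it flat on the bed of the assembly fixture with its big end towards the sprung stop, and slide it in between the guides until its cap presses the stop back and the stop's pointer stands midway between the two ribs on the scale (about 10 N). Press gently, never driving the stop onto its hard end, and leave everything else on the bench where it is. I am about to tighten the cap bolts, so finish while still holding the rod there with that steady push: do not let go.

Things in the scene. Friction and masses are not known exactly. Their poses are not given: they have to be found in the camera images.
- fixture: Assembly fixture fixed to the bench at varying place and yaw. Aluminium plate, 124 mm wide (y), x = -180 to +150 mm, flat top (the bed) 20 mm above the bench. Its x axis runs along the bed in the pressing direction, towards the sprung stop; y left, z up. Origin on the bench surface under the bed's middle line. Dark spring housing at x = 115 to 150 mm, 46 mm wide, 50 mm above the bed.
- guides (a point): Point on the bed's middle line where the parallel guides begin (fixture x = 0), at bed height, axes as the fixture's. Two upright steel guides, 30 mm high, 10 mm thick, inner faces 88 mm apart (y = +-44), run from x = 0 to 62 mm; before them the entry flares to about 110 mm apart at x = -30 mm.
- stop (a joint): Travel of the sprung stop (m): 0 unpressed, grows along fixture +x, hard end at 0.026. Steel shoe 30 mm wide, 2 to 32 mm above the bed, front face at fixture x = 75 mm + travel. Spring 2 N at 0 plus 500 N per metre: 10 N at 0.016; springs back if released. A white cross pointer on the shoe, 6 mm behind its face, stands between the ribs of the scale at travel 0.010 to 0.022 (7 to 13 N).
- shoe_face (a point): Centre of the front face of the stop's shoe, 17 mm above the bed; moves with the stop. Axes as the fixture's.
- window (a point): Middle of the 12 mm gap between the two ribs (inner faces at fixture x = 91 and 103 mm, 6 mm high), on top of the scale strip (fixture x = 70 to 116, y = 48 to 62 mm, top 36 mm above the bed). Does not move with the stop; the pointer is level with it at travel 0.016. Axes as the fixture's.
- long_rod: Longer of two bare steel connecting rods, lying flat, loose, 0.36 to 0.56 kg. Origin on its underside midway between its bores, 150 mm apart; x axis towards the big end, z up. Ends 30 mm thick; small end radius 17 mm; big end 82 mm wide over its bolt bosses (x = 55 to 95 mm). The cap's flat pressing pad, 30 mm wide, ends at x = 112 mm, the bolt heads beside it (y = +-34) at x = 104.
- long_rod_grip (a point): Point on the long rod's shank near its centre of mass: 15 mm from the rod's origin towards the big end, 15 mm above its underside. The straight shank is 20 mm wide (y), 5 to 25 mm above the underside, free from rod x = -58 to +41 mm: grip it across its width. Axes as the rod's.
- short_rod: The shorter connecting rod, of the same form and material: bores 105 mm apart, 64 mm wide and 24 mm thick, 0.25 kg. Not needed. Origin on its underside midway between the bores, x towards its big end. The two rods may lie in either's place.
- piston: Bystander: aluminium piston standing upright, 72 mm across, 64 mm high; origin at the centre of its underside.
- wrench: Bystander: steel wrench about 160 mm long, lying on the bench; its x axis along it.
- oil_bottle: Bystander: grey bottle, 64 mm across, 150 mm high, standing; origin at the centre of its underside.
- spray_can: Bystander: can, 54 mm across, 170 mm high, standing; origin at the centre of its underside.
- socket_tray: Bystander: open steel tray 80 x 130 x 30 mm with five sockets and a bar in it; origin at the centre of its underside.
- ring_gauge: Bystander: steel ring 60 mm across, 20 mm high; origin at the centre of its underside.
- gudgeon_pin: Bystander: steel pin 22 mm across, 60 mm high, standing; origin at the centre of its underside.
There are look-alikes about, which are no part of the job. What is shaped like the long_rod but blue or orange is not meant.

How it is judged (in metres and radians):
On the way, in this order (a step that is already met when the one before it is completed fails the run):
1. the long rod is lifted clear of the bench (height (world z) of long_rod above 0.035 m), for 0.1 s.
2. the long rod lies flat on the fixture's bed, in line with it (z of long_rod in the frame of fixture between 0.016 and 0.027 m and angle between long_rod's own z axis and vertical below 0.08 rad and angle between the x axis of long_rod and the x axis of fixture, either way round below 0.08 rad and x of long_rod in the frame of fixture above -0.125 m and y of long_rod in the frame of fixture between -0.015 and 0.015 m), for 0.2 s.
At the end, for the whole second after the job is handed in: Through the last second the long rod lies flat on the bed between the guides (7 mm, 0.08 rad), big end to the stop, at rest; its cap presses the shoe with 6.5 to 13.5 N, stop travel 10 to 22 mm (pointer between the ribs), and the fingers are still on the rod (z of long_rod in the frame of fixture between 0.016 and 0.027 m and angle between long_rod's own z axis and vertical below 0.08 rad and angle between the x axis of long_rod and the x axis of fixture, either way round below 0.08 rad and y of long_rod in the frame of fixture between -0.007 and 0.007 m and x of long_rod in the frame of fixture between -0.031 and -0.011 m and x of long_rod_grip in the frame of fixture above -0.018 m and value of joint stop between 0.01 and 0.022 m and contact force between long_rod and stop between 6.5 and 13.5 N and contact force between the fingers and long_rod above 1 N and linear speed of long_rod below 0.01 m/s); the arm keeps its last pose, push and grip.
It fails at once if the stop is driven onto its hard end (value of joint stop above 0.0255 m or contact force between long_rod and stop above 25 N).
It fails at once if another thing on the bench is pushed more than 30 mm from its place (distance of any of short_rod, piston, wrench, oil_bottle, spray_can, socket_tray, ring_gauge, gudgeon_pin from where it was at the start of the episode above 0.03 m).
It also fails if it takes over 48 s, if anything falls off the work surface, if the arm or the gripper's body presses on something with over 40 N, if the wrist force passes 120 N, or if a joint passes its speed limit or range.

## Working session

There is one attempt and no reset: what is moved stays moved. The work goes in short steps, Python scripts to look and compute and a tool call to move; the robot and the scene stay as the last step left them, time stands still between calls to the robot, and variables do not carry over. Pictures are saved under pics/ and viewed, about 8 in all and at most 12, crops included, and the job is handed in when it is done.

Besides the shell and the picture viewer there is one more tool, called after "Request:" by a JSON object that holds its "fn" and its "kwargs". servo_tool: Moves the arm, as the interface text tells. Its arguments: {"type":"object","properties":{"targets":{"type":"array"}},"required":["targets"]}

```bash
mkdir -p pics
cat > h.py <<'E'
import numpy as np, cv2
from plant import robot
def cam(n):
    p=robot.camera_params(n); R=cv2.Rodrigues(np.array(p["rvec"],float))[0]
    return np.array(p["camera_matrix"],float),R,np.array(p["tvec"],float).ravel()
def w(n,pt): 
    K,R,t=cam(n); return R.T@(np.array(pt)-t)
def px(n,P):
    K,R,t=cam(n); q=K@(R@np.array(P,float)+t); return q[:2]/q[2]
def ray(n,uv,z):
    K,R,t=cam(n); d=R.T@np.linalg.solve(K,[uv[0],uv[1],1.]); c=-R.T@t
    return c+d*(z-c[2])/d[2]
def snap(n,f):
    im=robot.get_image(n); cv2.imwrite("pics/"+f,im[:,:,::-1]); return im
def places(n,ls):
    for l in ls:
        print(n,l,[(round(d["score"],2),w(n,d["point"]).round(3).tolist(),px(n,w(n,d["point"])).round().tolist()) for d in robot.place_of(l,n)[:3]])
E
python3 - <<'E'
from h import *
a=snap("scene","s1.png");b=snap("side","d1.png")
places("scene",["long_rod","long_rod_grip","short_rod","fixture","guides","shoe_face","window"])
places("side",["long_rod","long_rod_grip","short_rod","fixture","guides","shoe_face","window"])
print(robot.get_state()["clock"], robot.get_state()["wrist_force"])
E
```

```text
scene long_rod [(0.65, [0.622, 0.108, 0.001], [325.0, 298.0]), (0.64, [0.195, 0.279, 0.001], [458.0, 229.0]), (0.55, [0.199, -0.26, -0.002], [299.0, 180.0])]
scene long_rod_grip [(0.94, [0.185, 0.295, 0.013], [466.0, 226.0]), (0.54, [0.199, -0.27, 0.017], [296.0, 174.0])]
scene short_rod [(0.62, [0.433, 0.357, 0.0], [454.0, 290.0])]
scene fixture [(0.77, [0.549, -0.185, 0.001], [248.0, 242.0])]
scene guides [(0.89, [0.549, -0.186, 0.018], [247.0, 237.0])]
scene shoe_face [(0.63, [0.629, -0.203, 0.034], [222.0, 246.0]), (0.4, [0.635, 0.114, 0.012], [324.0, 299.0]), (0.39, [0.433, 0.363, 0.0], [457.0, 291.0])]
scene window [(0.71, [0.656, -0.149, 0.057], [230.0, 252.0])]
side long_rod [(0.92, [0.196, -0.257, 0.001], [316.0, 385.0]), (0.8, [0.624, 0.103, -0.004], [332.0, 218.0])]
side long_rod_grip [(0.85, [0.64, 0.117, 0.014], [332.0, 209.0]), (0.6, [0.199, -0.27, 0.015], [321.0, 385.0])]
side short_rod [(0.72, [0.436, 0.355, 0.0], [233.0, 207.0])]
side fixture [(0.62, [0.546, -0.184, 0.001], [388.0, 282.0])]
side guides [(0.83, [0.55, -0.184, 0.02], [390.0, 276.0]), (0.33, [0.441, 0.359, 0.001], [233.0, 205.0]), (0.25, [0.625, 0.103, -0.001], [332.0, 217.0])]
side shoe_face [(0.69, [0.623, -0.202, 0.036], [413.0, 261.0])]
side window [(0.66, [0.653, -0.151, 0.059], [406.0, 241.0])]
0.8 [-0.72098215  0.42048602 -0.83335337]
```

View pics/s1.png

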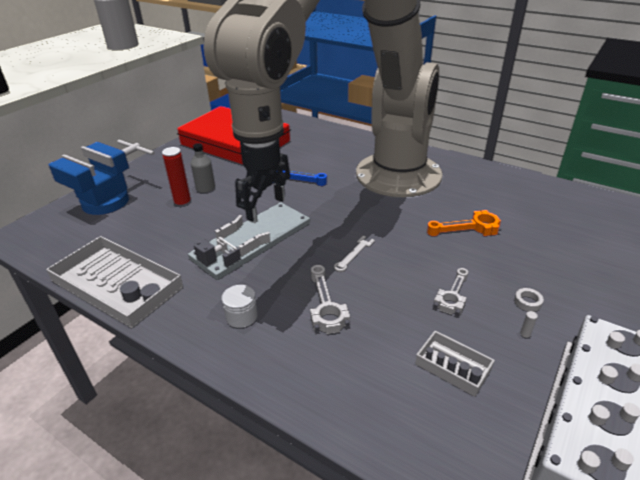

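View pics/d1.png

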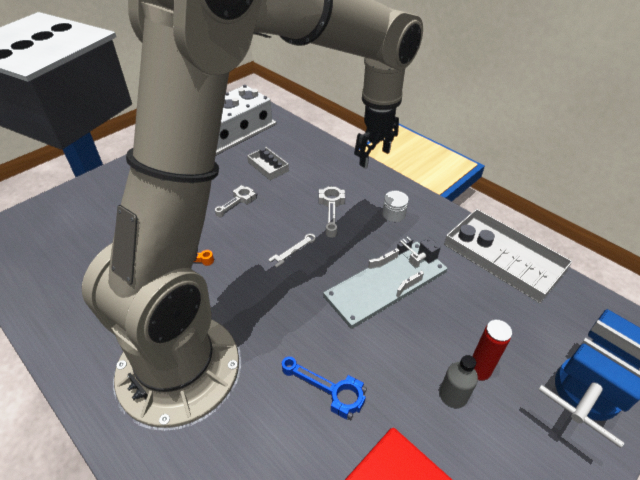

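The grey rod with its big end at scene (330,316) and side (332,194) is the long one. The fixture is at scene (250,240), with its stop pointing away from the base. I'll take a wrist view for accuracy.

Run:
```python
from h import *
b=ray("scene",(330,315),.03);s=ray("scene",(318,271),.03);print(b,s,np.linalg.norm(b-s))
b=ray("side",(332,193.5),.03);s=ray("side",(331.5,229),.03);print(b,s,np.linalg.norm(b-s))
K,R,t=cam("wrist");print(K,R,-R.T@t);print(robot.get_state()["tool_rot"])
for P in [(.62,.105,.03),(.55,-.185,.02),(.65,-.15,.056)]: print(px("wrist",P))
```

```text
[0.68494456 0.1627965  0.03      ] [0.57571974 0.06038213 0.03      ] 0.14972897176168476
[0.67824619 0.15528332 0.03      ] [0.5618805 0.0460806 0.03     ] 0.15958135418552297
[[420.43829679   0.         319.2753592 ]
 [  0.         420.43829679 242.57398499]
 [  0.           0.           1.        ]] [[ 9.99999716e-01  1.29604959e-04 -7.43033843e-04]
 [ 3.45978858e-04 -9.54192487e-01  2.99193211e-01]
 [-6.70220387e-04 -2.99193383e-01 -9.54192261e-01]] [0.67631814 0.07642924 0.37419805]
[[ 9.21431753e-05  9.99999992e-01 -8.30304711e-05]
 [ 9.99999995e-01 -9.21402041e-05  3.57879875e-05]
 [ 3.57803368e-05 -8.30337683e-05 -9.99999996e-01]]
[245.60331226  71.38267302]
[191.92568501 387.44479026]
[289.71558282 379.38042886]
```

Request:
{"fn": "servo_tool", "kwargs": {"targets": [{"jaw":1,"tx":-0.004,"ty":0.019,"tz":0.004,"wz":-6.7},{"jaw":1,"tx":-0.004,"ty":0.019,"tz":0.004,"wz":-6.7},{"jaw":1,"tx":-0.004,"ty":0.019,"tz":0.004,"wz":-6.7},{"jaw":1,"tx":-0.004,"ty":0.019,"tz":0.004,"wz":-6.7},{"jaw":1,"tx":-0.004,"ty":0.019,"tz":0.004,"wz":-6.7},{"jaw":1,"tx":-0.004,"ty":0.019,"tz":0.004,"wz":-6.7},{"jaw":1,"tx":-0.004,"ty":0.019,"tz":0.004,"wz":-6.7},{"jaw":1},{"jaw":1}]}}

```text
schema error: expected keys jaw, tx, ty, tz, wx, wy, wz
```

Run:
```python
from h import *
a=snap("wrist","w1.png");s=robot.get_state();print(s["tcp_pos"],s["tool_rot"].__repr__())
places("wrist",["long_rod","long_rod_grip"])
r=robot.regions_of("long_rod","wrist")
for d in r[:2]:
    m=d["region"].astype(np.uint8);print(d["score"],m.sum(),cv2.boundingRect(m))
```

```text
[ 6.74964948e-01 -4.31067196e-05  2.48310326e-01] array([[ 6.43998414e-05,  9.99999997e-01, -4.37914320e-05],
       [ 9.99999998e-01, -6.43995970e-05,  5.58151788e-06],
       [ 5.57869771e-06, -4.37917913e-05, -9.99999999e-01]])
wrist long_rod [(0.87, [0.622, 0.105, 0.004], [254.0, 74.0])]
wrist long_rod_grip [(0.62, [0.637, 0.116, 0.016], [269.0, 57.0])]
0.76 8077 (167, 0, 221, 163)
```

View pics/w1.png

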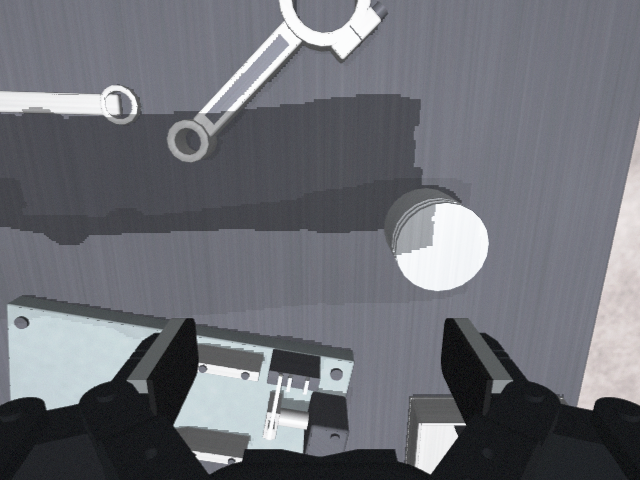

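Wrist view: long rod with its small end at (189,141) and big bore near (325,5). The fixture is at lower left with its ribs near (290,385). The move was refused for missing keys, so I'll resend it complete.

Request:
{"fn": "servo_tool", "kwargs": {"targets": [{"jaw":1,"tx":-0.004,"ty":0.019,"tz":0.004,"wx":0,"wy":0,"wz":-6.7},{"jaw":1,"tx":-0.004,"ty":0.019,"tz":0.004,"wx":0,"wy":0,"wz":-6.7},{"jaw":1,"tx":-0.004,"ty":0.019,"tz":0.004,"wx":0,"wy":0,"wz":-6.7},{"jaw":1,"tx":-0.004,"ty":0.019,"tz":0.004,"wx":0,"wy":0,"wz":-6.7},{"jaw":1,"tx":-0.004,"ty":0.019,"tz":0.004,"wx":0,"wy":0,"wz":-6.7},{"jaw":1,"tx":-0.004,"ty":0.019,"tz":0.004,"wx":0,"wy":0,"wz":-6.7},{"jaw":1,"tx":-0.004,"ty":0.019,"tz":0.004,"wx":0,"wy":0,"wz":-6.7},{"jaw":1,"tx":0,"ty":0,"tz":0,"wx":0,"wy":0,"wz":0},{"jaw":1,"tx":0,"ty":0,"tz":0,"wx":0,"wy":0,"wz":0}]}}

```text
clock: 1.75
tcp_pos: [0.6468, 0.1345, 0.2764]
tool_rot: [[0.728, 0.685, 0.0], [0.685, -0.728, 0.0], [0.0, -0.0, -1.0]]
wrist_force: [-0.9, -1.0, -0.8]
gripper_width: 0.0854
```

Run:
```python
from h import *
a=snap("wrist","w2.png");s=robot.get_state();print(s["tcp_pos"],s["tool_rot"])
places("wrist",["long_rod","long_rod_grip"])
```

```text
[0.64692162 0.1331295  0.27629919] [[ 7.28456317e-01  6.85092245e-01  9.41641133e-05]
 [ 6.85092248e-01 -7.28456293e-01 -2.03460800e-04]
 [-7.07949751e-05  2.12723409e-04 -9.99999975e-01]]
wrist long_rod [(0.96, [0.623, 0.101, 0.004], [325.0, 234.0])]
wrist long_rod_grip []
```

View pics/w2.png

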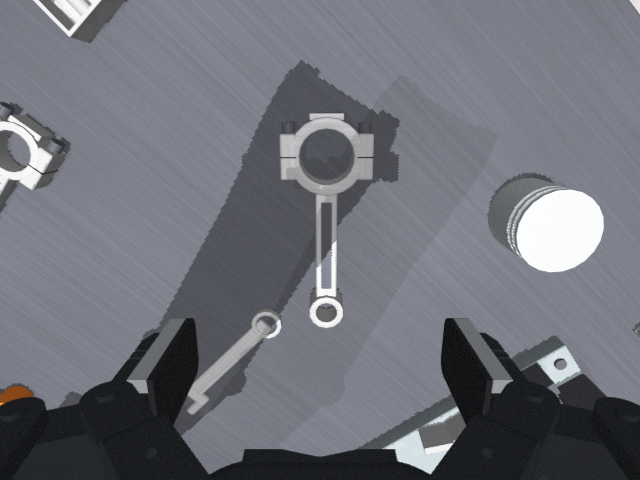

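The rod stands vertical in the picture, with its big bore near (326,155) and small bore at (326,312).

Run:
```python
from h import *
b=ray("wrist",(326.5,154),.03);s=ray("wrist",(326,312),.03);d=b-s;L=np.linalg.norm(d)
print(b,s,L,np.degrees(np.arctan2(d[1],d[0])),"origin",(b+s)/2,"grip",(b+s)/2+d/L*.015)
im=cv2.imread("pics/w2.png",0)
# shank edges
for v in (205,230,260,285):
    g=np.diff(im[v,300:350].astype(int)); print(v,300+np.argmax(g),300+np.argmin(g),(300+np.where(abs(g)>12)[0]).tolist())
```

```text
[0.68207558 0.15492555 0.03      ] [0.57137178 0.05079769 0.03      ] 0.15198007244816303 43.246737258827984 origin [0.62672368 0.10286162 0.03      ] grip [0.63764983 0.11313875 0.03      ]
205 315 320 [314, 315, 316, 319, 320, 321, 330, 331, 332, 335, 336]
230 331 320 [315, 316, 319, 320, 321, 330, 331, 335, 336]
260 330 336 [315, 316, 320, 322, 330, 331, 334, 335, 336]
285 316 335 [315, 316, 320, 321, 330, 331, 334, 335, 336]
```

Request:
{"fn": "servo_tool", "kwargs": {"targets": [{"jaw":1,"tx":-0.002,"ty":-0.004,"tz":-0.028,"wx":0,"wy":0,"wz":0},{"jaw":1,"tx":-0.002,"ty":-0.004,"tz":-0.028,"wx":0,"wy":0,"wz":0},{"jaw":1,"tx":-0.002,"ty":-0.004,"tz":-0.028,"wx":0,"wy":0,"wz":0},{"jaw":1,"tx":-0.002,"ty":-0.004,"tz":-0.028,"wx":0,"wy":0,"wz":0},{"jaw":1,"tx":-0.002,"ty":-0.004,"tz":-0.028,"wx":0,"wy":0,"wz":0},{"jaw":1,"tx":0,"ty":0,"tz":-0.028,"wx":0,"wy":0,"wz":0},{"jaw":1,"tx":0,"ty":0,"tz":-0.026,"wx":0,"wy":0,"wz":0},{"jaw":1,"tx":0,"ty":0,"tz":-0.02,"wx":0,"wy":0,"wz":0},{"jaw":0.5,"tx":0,"ty":0,"tz":-0.015,"wx":0,"wy":0,"wz":0},{"jaw":0.2,"tx":0,"ty":0,"tz":0,"wx":0,"wy":0,"wz":0},{"jaw":0.2,"tx":0,"ty":0,"tz":0,"wx":0,"wy":0,"wz":0},{"jaw":0.2,"tx":0,"ty":0,"tz":0,"wx":0,"wy":0,"wz":0}]}}

```text
clock: 2.9
tcp_pos: [0.6377, 0.1124, 0.0483]
tool_rot: [[0.73, 0.683, 0.001], [0.683, -0.73, 0.0], [0.001, 0.001, -1.0]]
wrist_force: [-0.2, 0.6, 0.5]
gripper_width: 0.0515
```

Request:
{"fn": "servo_tool", "kwargs": {"targets": [{"jaw":0.2,"tx":0,"ty":0.001,"tz":-0.01,"wx":0,"wy":0,"wz":0},{"jaw":0.2,"tx":0,"ty":0,"tz":-0.01,"wx":0,"wy":0,"wz":0},{"jaw":0.2,"tx":0,"ty":0,"tz":-0.006,"wx":0,"wy":0,"wz":0},{"jaw":0.2,"tx":0,"ty":0,"tz":0,"wx":0,"wy":0,"wz":0},{"jaw":-1,"tx":0,"ty":0,"tz":0,"wx":0,"wy":0,"wz":0},{"jaw":-1,"tx":0,"ty":0,"tz":0,"wx":0,"wy":0,"wz":0},{"jaw":-1,"tx":0,"ty":0,"tz":0,"wx":0,"wy":0,"wz":0},{"jaw":-1,"tx":0,"ty":0,"tz":0,"wx":0,"wy":0,"wz":0},{"jaw":-1,"tx":0,"ty":0,"tz":0,"wx":0,"wy":0,"wz":0},{"jaw":-1,"tx":0,"ty":0,"tz":0,"wx":0,"wy":0,"wz":0},{"jaw":-1,"tx":0,"ty":0,"tz":0,"wx":0,"wy":0,"wz":0}]}}

```text
clock: 3.82
tcp_pos: [0.6372, 0.1141, 0.0218]
tool_rot: [[0.73, 0.683, 0.001], [0.683, -0.73, 0.0], [0.001, 0.0, -1.0]]
wrist_force: [-1.8, 0.5, 6.2]
gripper_width: 0.0187
```

Request:
{"fn": "servo_tool", "kwargs": {"targets": [{"jaw":-1,"tx":0,"ty":0,"tz":0.01,"wx":0,"wy":0,"wz":0},{"jaw":-1,"tx":0,"ty":0,"tz":0.02,"wx":0,"wy":0,"wz":0},{"jaw":-1,"tx":0,"ty":0,"tz":0.03,"wx":0,"wy":0,"wz":0},{"jaw":-1,"tx":0,"ty":0,"tz":0.03,"wx":0,"wy":0,"wz":0},{"jaw":-1,"tx":0,"ty":0,"tz":0.03,"wx":0,"wy":0,"wz":0},{"jaw":-1,"tx":0,"ty":0,"tz":0.03,"wx":0,"wy":0,"wz":0},{"jaw":-1,"tx":-0.005,"ty":-0.025,"tz":0.025,"wx":0,"wy":0,"wz":-5},{"jaw":-1,"tx":-0.005,"ty":-0.025,"tz":0.025,"wx":0,"wy":0,"wz":-5},{"jaw":-1,"tx":-0.005,"ty":-0.025,"tz":0.02,"wx":0,"wy":0,"wz":-5},{"jaw":-1,"tx":-0.005,"ty":-0.025,"tz":0.02,"wx":0,"wy":0,"wz":-5},{"jaw":-1,"tx":-0.005,"ty":-0.025,"tz":0.02,"wx":0,"wy":0,"wz":-5},{"jaw":-1,"tx":-0.005,"ty":-0.025,"tz":0,"wx":0,"wy":0,"wz":-5},{"jaw":-1,"tx":-0.005,"ty":-0.025,"tz":0,"wx":0,"wy":0,"wz":-5},{"jaw":-1,"tx":-0.005,"ty":-0.025,"tz":0,"wx":0,"wy":0,"wz":-5},{"jaw":-1,"tx":-0.005,"ty":-0.025,"tz":0,"wx":0,"wy":0,"wz":-5},{"jaw":-1,"tx":-0.005,"ty":-0.025,"tz":0,"wx":0,"wy":0,"wz":-5},{"jaw":-1,"tx":-0.005,"ty":-0.025,"tz":0,"wx":0,"wy":0,"wz":-5},{"jaw":-1,"tx":-0.005,"ty":-0.029,"tz":0,"wx":0,"wy":0,"wz":0},{"jaw":-1,"tx":0,"ty":0,"tz":0,"wx":0,"wy":0,"wz":0},{"jaw":-1,"tx":0,"ty":0,"tz":0,"wx":0,"wy":0,"wz":0}]}}

```text
clock: 5.48
tcp_pos: [0.5759, -0.1919, 0.2817]
tool_rot: [[0.978, -0.209, -0.0], [-0.209, -0.978, -0.0], [-0.0, 0.0, -1.0]]
wrist_force: [0.8, 1.5, -4.5]
gripper_width: 0.0185
```

Run:
```python
from h import *
a=snap("wrist","w3.png");s=robot.get_state();print(s["tcp_pos"],s["tool_rot"],s["wrist_force"],s["gripper_width"])
places("wrist",["fixture","guides","window","shoe_face","long_rod"])
robot.get_image("scene");places("scene",["fixture","guides","window","shoe_face","long_rod"])
robot.get_image("side");places("side",["fixture","guides","window","shoe_face","long_rod"])
```

```text
[ 0.57648566 -0.1903807   0.28151527] [[ 9.78284184e-01 -2.07268041e-01 -1.21175372e-04]
 [-2.07267974e-01 -9.78284114e-01  4.24153572e-04]
 [-2.06457422e-04 -3.89826958e-04 -9.99999903e-01]] [ 0.88502651  0.62894536 -4.32783998] 0.018607994212935606
wrist fixture [(0.84, [0.556, -0.186, 0.0], [320.0, 215.0])]
wrist guides [(0.89, [0.56, -0.187, 0.021], [321.0, 215.0])]
wrist window [(0.78, [0.66, -0.145, 0.057], [244.0, 118.0])]
wrist shoe_face [(0.86, [0.627, -0.197, 0.039], [316.0, 144.0])]
wrist long_rod [(0.79, [0.204, -0.256, 0.003], [435.0, 478.0]), (0.72, [0.56, -0.187, 0.264], [325.0, 364.0]), (0.58, [0.444, 0.086, 0.001], [101.0, 361.0])]
scene fixture [(0.86, [0.55, -0.186, -0.002], [248.0, 243.0]), (0.34, [0.562, -0.184, 0.261], [233.0, 159.0]), (0.2, [0.487, 0.542, 0.001], [527.0, 335.0])]
scene guides [(0.68, [0.551, -0.184, 0.018], [247.0, 238.0])]
scene window [(0.57, [0.653, -0.149, 0.055], [230.0, 252.0]), (0.23, [0.389, -0.491, 0.004], [206.0, 185.0])]
scene shoe_face [(0.48, [0.623, -0.203, 0.035], [223.0, 245.0]), (0.33, [0.381, 0.513, -0.003], [526.0, 302.0])]
scene long_rod [(0.7, [0.562, -0.183, 0.26], [234.0, 160.0]), (0.65, [0.199, 0.277, -0.002], [457.0, 231.0])]
side fixture [(0.83, [0.546, -0.187, 0.003], [389.0, 282.0]), (0.7, [0.647, 0.436, 0.004], [267.0, 166.0])]
side guides [(0.82, [0.547, -0.187, 0.021], [390.0, 277.0])]
side window [(0.87, [0.655, -0.151, 0.056], [406.0, 241.0])]
side shoe_face [(0.73, [0.621, -0.201, 0.036], [412.0, 262.0])]
side long_rod [(0.97, [0.561, -0.189, 0.257], [406.0, 210.0]), (0.71, [0.193, 0.277, 0.003], [182.0, 260.0]), (0.66, [0.198, -0.257, 0.002], [317.0, 384.0])]
```

View pics/w3.png

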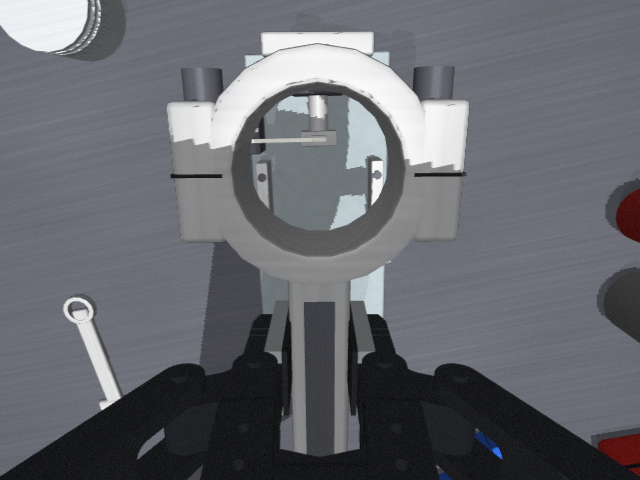

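The rod is well held and nearly aligned with the fixture. The guides show through the bore at columns 270 and 370, and the plate's right edge is at column ~388 to 384. I'll fit the plate edges for an accurate fixture frame.

Run:
```python
from h import *
im=cv2.imread("pics/w3.png").astype(int); g=im.sum(2)/3
def edge(r,a,b): 
    d=np.diff(g[r,a:b]); i=np.argmax(abs(d)); return a+i+.5,round(float(d[i]))
for r in (56,60,64,68,246,260,275,290,305): print(r,"L",edge(r,236,275),"R",edge(r,372,400))
for c in (248,252,256,380,384): 
    d=np.diff(g[35:75,c]);print(c,35+np.argmax(abs(d)))
crop=cv2.resize(cv2.imread("pics/w3.png")[30:250,230:410],None,fx=3.3,fy=2.7,interpolation=cv2.INTER_CUBIC)
a=cv2.resize(cv2.imread("pics/w1.png")[290:480,0:380],None,fx=2,fy=2,interpolation=cv2.INTER_CUBIC)
cv2.imwrite("pics/c1.png",a)
im1=cv2.imread("pics/w1.png").astype(int).sum(2)/3
for c in (40,70,100,130): print(c,[(290+int(i),int(v)) for i,v in enumerate(np.diff(im1[290:345,c])) if abs(v)>12])
```

```text
56 L (np.float64(262.5), -69) R (np.float64(388.5), -43)
60 L (np.float64(257.5), -56) R (np.float64(388.5), -50)
64 L (np.float64(250.5), -57) R (np.float64(388.5), -48)
68 L (np.float64(245.5), 50) R (np.float64(390.5), -69)
246 L (np.float64(268.5), 4) R (np.float64(394.5), -4)
260 L (np.float64(245.5), 22) R (np.float64(391.5), -7)
275 L (np.float64(259.5), 34) R (np.float64(383.5), -42)
290 L (np.float64(260.5), 29) R (np.float64(383.5), -55)
305 L (np.float64(261.5), 30) R (np.float64(382.5), -46)
248 54
252 54
256 62
380 62
384 64
40 [(296, -39), (308, 56), (309, 33), (310, 20), (315, 17)]
70 [(302, -38), (313, 56), (314, 33), (315, 17), (319, 13)]
100 [(305, -28), (318, 55), (319, 37), (320, 19), (325, 12)]
130 [(311, -42), (323, 66), (324, 30), (325, 21), (336, 14)]
```

View pics/c1.png

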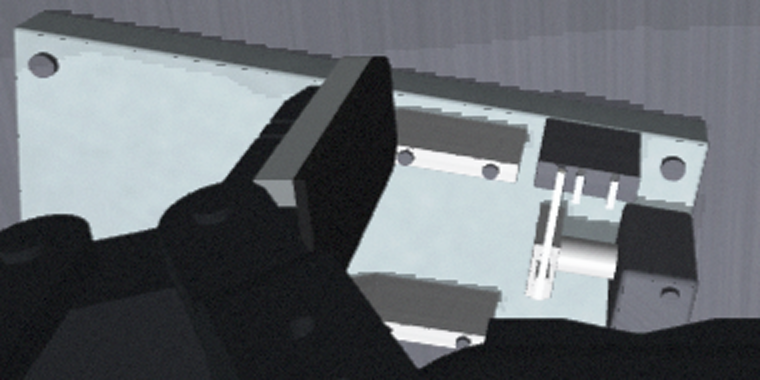

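```bash
cat >> h.py <<'E'
def T0(): # fixture origin, yaw estimate placed later
    pass
E
python3 - <<'E'
from h import *
K=cam("wrist")[0]
R=np.array([[ 9.99999716e-01,1.29604959e-04,-7.43033843e-04],[3.45978858e-04,-9.54192487e-01,2.99193211e-01],[-6.70220387e-04,-2.99193383e-01,-9.54192261e-01]]);C=np.array([0.67631814,0.07642924,0.37419805])
def ry(uv,z): 
    d=R.T@np.linalg.solve(K,[*uv,1.]);return C+d*(z-C[2])/d[2]
A=ry((8,304.5),.02);B=ry((353,362.5),.02);d=(B-A)[:2];L=np.linalg.norm(d)
yaw=np.arctan2(d[1],d[0]);print(A,B,L,np.degrees(yaw))
u=d/L;n=np.array([-u[1],u[0]]);m=(A+B)[:2]/2
o=m-n*.062+u*.015;print("origin w1",o)
# plate edges w1 line fit
P=np.array([ry((c,r+.5),.02) for c,r in((40,308.5),(70,313.5),(100,318.5),(130,323.5))]);print("offs",[(p[:2]-o)@n for p in P])
# w3
for nm,uv in(("R",(389,62)),("R",(384,290)),("R",(384,275)),("R",(383,305)),("L",(246,68)),("L",(246,54)),("L",(260,275)),("L",(262,305))):
    p=ray("wrist",uv,.02);print(nm,p.round(4),((p[:2]-o)@u).round(4),((p[:2]-o)@n).round(4))
s=robot.get_state();print("tcp in fix",(s["tcp_pos"][:2]-o)@u,(s["tcp_pos"][:2]-o)@n,np.degrees(np.arctan2(s["tool_rot"][1][0],s["tool_rot"][0][0])),s["tcp_pos"],s["clock"])
# rod in hand: pad corners at top z= TCP-.022+.03
zt=s["tcp_pos"][2]+.008
for uv in((262,33),(373,33),(320,480)): 
    p=ray("wrist",uv,zt);print("rodpad",((p-s["tcp_pos"])@np.array(s["tool_rot"])).round(4))
E
```

```text
[ 0.38777319 -0.09484594  0.02      ] [ 0.7087828  -0.15647598  0.02      ] 0.3268721976700072 -10.867870818786313
origin w1 [ 0.55131919 -0.18937713]
offs [np.float64(0.06291986077724061), np.float64(0.06296907074396765), np.float64(0.06301866425965552), np.float64(0.06306864582599427)]
R [ 0.6794 -0.2721  0.02  ] 0.1413 -0.057
R [ 0.472 -0.234  0.02 ] -0.0695 -0.0587
R [ 0.488  -0.2366  0.02  ] -0.0533 -0.0583
R [ 0.4559 -0.2303  0.02  ] -0.0859 -0.0582
L [ 0.6999 -0.1518  0.02  ] 0.1388 0.0649
L [ 0.7105 -0.1546  0.02  ] 0.1498 0.0641
L [ 0.5133 -0.1165  0.02  ] -0.0511 0.0644
L [ 0.4812 -0.1104  0.02  ] -0.0837 0.0643
tcp in fix 0.02529750491376426 0.004157460007581872 -11.90780647869339 [ 0.57694684 -0.19006395  0.28130668] 6.3833
rodpad [ 0.0965 -0.0148 -0.008 ]
rodpad [ 0.0965  0.0134 -0.008 ]
rodpad [-0.0482 -0.     -0.008 ]
```

Request:
{"fn": "servo_tool", "kwargs": {"targets": [{"jaw":-1,"tx":-0.025,"ty":0.004,"tz":0,"wx":0,"wy":0,"wz":1.1},{"jaw":-1,"tx":-0.025,"ty":0.004,"tz":0,"wx":0,"wy":0,"wz":0},{"jaw":-1,"tx":-0.025,"ty":0.005,"tz":-0.02,"wx":0,"wy":0,"wz":0},{"jaw":-1,"tx":-0.025,"ty":0.005,"tz":-0.025,"wx":0,"wy":0,"wz":0},{"jaw":-1,"tx":-0.023,"ty":0.004,"tz":-0.025,"wx":0,"wy":0,"wz":0},{"jaw":-1,"tx":0,"ty":0,"tz":-0.025,"wx":0,"wy":0,"wz":0},{"jaw":-1,"tx":0,"ty":0,"tz":-0.025,"wx":0,"wy":0,"wz":0},{"jaw":-1,"tx":0,"ty":0,"tz":-0.025,"wx":0,"wy":0,"wz":0},{"jaw":-1,"tx":0,"ty":0,"tz":-0.025,"wx":0,"wy":0,"wz":0},{"jaw":-1,"tx":0,"ty":0,"tz":-0.02,"wx":0,"wy":0,"wz":0},{"jaw":-1,"tx":0,"ty":0,"tz":0,"wx":0,"wy":0,"wz":0},{"jaw":-1,"tx":0,"ty":0,"tz":0,"wx":0,"wy":0,"wz":0},{"jaw":-1,"tx":0,"ty":0,"tz":0,"wx":0,"wy":0,"wz":0}]}}

```text
clock: 7.47
tcp_pos: [0.4546, -0.1684, 0.0924]
tool_rot: [[0.982, -0.188, 0.001], [-0.188, -0.982, -0.0], [0.001, 0.0, -1.0]]
wrist_force: [0.0, -0.5, -3.4]
gripper_width: 0.0187
```

Run:
```python
from h import *
a=snap("wrist","w4.png");s=robot.get_state();print(s["tcp_pos"],s["wrist_force"],s["torque"],s["gripper_width"])
places("wrist",["guides","window","shoe_face","long_rod"])
```

```text
[ 0.45484845 -0.16830352  0.0926392 ] [-0.37221084  0.04499367 -3.64284825] [ 0.07591822  0.07497954 -0.03199892] 0.018665840938132273
wrist guides []
wrist window []
wrist shoe_face []
wrist long_rod [(0.68, [0.436, -0.164, 0.074], [318.0, 367.0])]
```

View pics/w4.png

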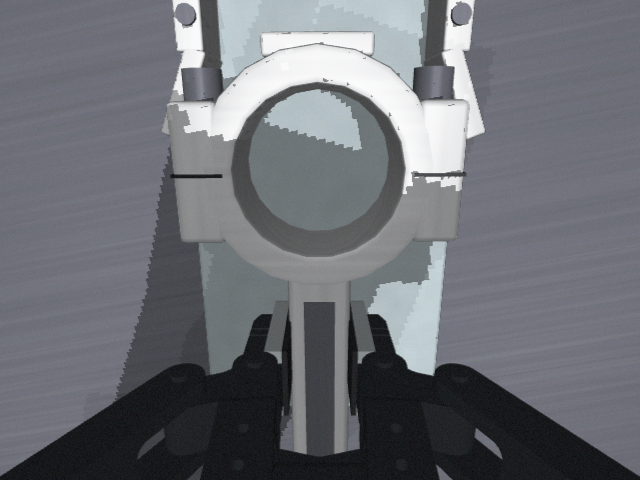

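Guides and plate edges are centred at column ~323 and the rod at ~318, so the rod sits about 2 mm too far left. Yaw is good. I'll shift it and lower.

Request:
{"fn": "servo_tool", "kwargs": {"targets": [{"jaw":-1,"tx":0,"ty":-0.002,"tz":-0.015,"wx":0,"wy":0,"wz":0},{"jaw":-1,"tx":0,"ty":0,"tz":-0.015,"wx":0,"wy":0,"wz":0},{"jaw":-1,"tx":0,"ty":0,"tz":-0.01,"wx":0,"wy":0,"wz":0},{"jaw":-1,"tx":0,"ty":0,"tz":-0.005,"wx":0,"wy":0,"wz":0},{"jaw":-1,"tx":0,"ty":0,"tz":-0.002,"wx":0,"wy":0,"wz":0},{"jaw":-1,"tx":0,"ty":0,"tz":-0.001,"wx":0,"wy":0,"wz":0},{"jaw":-1,"tx":0,"ty":0,"tz":0,"wx":0,"wy":0,"wz":0},{"jaw":-1,"tx":0,"ty":0,"tz":0,"wx":0,"wy":0,"wz":0}]}}

```text
clock: 8.38
tcp_pos: [0.4543, -0.1701, 0.0438]
tool_rot: [[0.982, -0.187, 0.001], [-0.187, -0.982, -0.0], [0.001, -0.0, -1.0]]
wrist_force: [-0.4, 0.8, -4.0]
gripper_width: 0.0191
```

Request:
{"fn": "servo_tool", "kwargs": {"targets": [{"jaw":-1,"tx":0,"ty":0,"tz":-0.001,"wx":0,"wy":0,"wz":0},{"jaw":-1,"tx":0,"ty":0,"tz":-0.001,"wx":0,"wy":0,"wz":0},{"jaw":-1,"tx":0,"ty":0,"tz":0,"wx":0,"wy":0,"wz":0},{"jaw":-1,"tx":0,"ty":0,"tz":0,"wx":0,"wy":0,"wz":0},{"jaw":-1,"tx":0,"ty":0,"tz":0,"wx":0,"wy":0,"wz":0}]}}

```text
clock: 8.8
tcp_pos: [0.4543, -0.17, 0.0418]
tool_rot: [[0.982, -0.188, 0.001], [-0.188, -0.982, 0.0], [0.001, -0.0, -1.0]]
wrist_force: [-0.9, 1.0, 4.1]
gripper_width: 0.0189
```

Request:
{"fn": "servo_tool", "kwargs": {"targets": [{"jaw":-1,"tx":0.0049,"ty":-0.0009,"tz":0,"wx":0,"wy":0,"wz":0},{"jaw":-1,"tx":0.0049,"ty":-0.0009,"tz":0,"wx":0,"wy":0,"wz":0},{"jaw":-1,"tx":0.0049,"ty":-0.001,"tz":0,"wx":0,"wy":0,"wz":0},{"jaw":-1,"tx":0.0049,"ty":-0.0009,"tz":0,"wx":0,"wy":0,"wz":0},{"jaw":-1,"tx":0.0049,"ty":-0.0009,"tz":0,"wx":0,"wy":0,"wz":0},{"jaw":-1,"tx":0.0049,"ty":-0.001,"tz":0,"wx":0,"wy":0,"wz":0},{"jaw":-1,"tx":0.0049,"ty":-0.0009,"tz":0,"wx":0,"wy":0,"wz":0},{"jaw":-1,"tx":0.0049,"ty":-0.0009,"tz":0,"wx":0,"wy":0,"wz":0},{"jaw":-1,"tx":0,"ty":0,"tz":0,"wx":0,"wy":0,"wz":0},{"jaw":-1,"tx":0,"ty":0,"tz":0,"wx":0,"wy":0,"wz":0}]}}

```text
clock: 9.63
tcp_pos: [0.493, -0.1775, 0.0418]
tool_rot: [[0.982, -0.188, -0.0], [-0.188, -0.982, 0.0], [-0.0, -0.0, -1.0]]
wrist_force: [-5.2, 0.7, 8.0]
gripper_width: 0.0187
```

Run:
```python
from h import *
a=snap("wrist","w5.png");s=robot.get_state();print(s["tcp_pos"],s["wrist_force"],s["torque"])
places("wrist",["guides","window","shoe_face","long_rod"])
```

```text
[ 0.49300163 -0.17753483  0.04177782] [-5.29872886  0.50037089  9.19903927] [0.20372435 1.01187432 0.00372234]
wrist guides [(0.58, [0.556, -0.19, 0.02], [322.0, 153.0])]
wrist window []
wrist shoe_face []
wrist long_rod [(0.84, [0.476, -0.175, 0.027], [323.0, 368.0])]
```

View pics/w5.png

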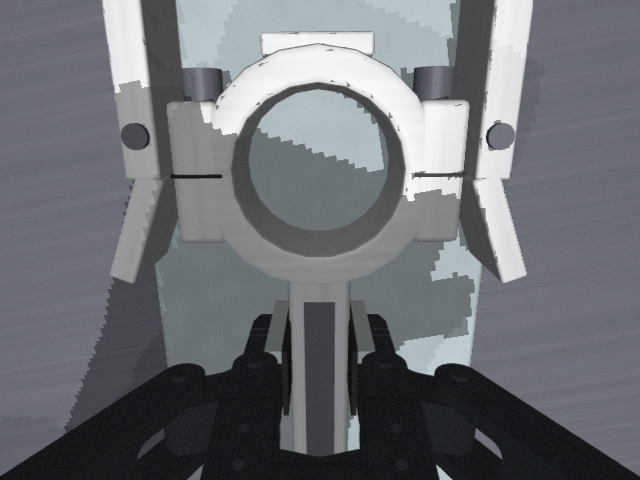

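Rod and guides are both centred at column ~318, with even clearance. I'll calibrate fixture x from the guide start corners at (160,178) and (476,178), then go on.

Run:
```python
from h import *
s=robot.get_state();
for uv in((163,178),(474,178),(124,178),(514,178)):
    p=ray("wrist",uv,.05);print(((p-s["tcp_pos"])@np.array(s["tool_rot"])).round(4))
```

```text
[ 0.0597 -0.0439 -0.0082]
[ 0.0597  0.0431 -0.0083]
[ 0.0597 -0.0549 -0.0082]
[ 0.0597  0.0543 -0.0083]
```

Request:
{"fn": "servo_tool", "kwargs": {"targets": [{"jaw":-1,"tx":0.0039,"ty":-0.0008,"tz":0.0004,"wx":0,"wy":0,"wz":0},{"jaw":-1,"tx":0.0049,"ty":-0.0009,"tz":0,"wx":0,"wy":0,"wz":0},{"jaw":-1,"tx":0.0049,"ty":-0.0009,"tz":0,"wx":0,"wy":0,"wz":0},{"jaw":-1,"tx":0.0049,"ty":-0.001,"tz":0,"wx":0,"wy":0,"wz":0},{"jaw":-1,"tx":0.0049,"ty":-0.0009,"tz":0,"wx":0,"wy":0,"wz":0},{"jaw":-1,"tx":0.0029,"ty":-0.0006,"tz":0,"wx":0,"wy":0,"wz":0},{"jaw":-1,"tx":0,"ty":0,"tz":0,"wx":0,"wy":0,"wz":0},{"jaw":-1,"tx":0,"ty":0,"tz":0,"wx":0,"wy":0,"wz":0}]}}

```text
clock: 10.55
tcp_pos: [0.5204, -0.1827, 0.0418]
tool_rot: [[0.982, -0.187, 0.001], [-0.187, -0.982, -0.0], [0.001, 0.0, -1.0]]
wrist_force: [2.3, -0.1, -0.8]
gripper_width: 0.0189
```

Request:
{"fn": "servo_tool", "kwargs": {"targets": [{"jaw":-1,"tx":0.0039,"ty":-0.0008,"tz":0,"wx":0,"wy":0,"wz":0},{"jaw":-1,"tx":0.0039,"ty":-0.0007,"tz":0,"wx":0,"wy":0,"wz":0},{"jaw":-1,"tx":0.0029,"ty":-0.0006,"tz":0,"wx":0,"wy":0,"wz":0},{"jaw":-1,"tx":0.002,"ty":-0.0004,"tz":0,"wx":0,"wy":0,"wz":0},{"jaw":-1,"tx":0.002,"ty":-0.0004,"tz":0,"wx":0,"wy":0,"wz":0},{"jaw":-1,"tx":0.002,"ty":-0.0004,"tz":0,"wx":0,"wy":0,"wz":0},{"jaw":-1,"tx":0,"ty":0,"tz":0,"wx":0,"wy":0,"wz":0},{"jaw":-1,"tx":0,"ty":0,"tz":0,"wx":0,"wy":0,"wz":0}]}}

```text
clock: 11.22
tcp_pos: [0.5338, -0.1855, 0.0418]
tool_rot: [[0.982, -0.188, -0.004], [-0.188, -0.982, 0.002], [-0.005, -0.001, -1.0]]
wrist_force: [-19.4, 4.7, 22.8]
gripper_width: 0.0192
```

Run:
```python
from h import *
s=robot.get_state();d=s["tcp_pos"][:2]-np.array([.5519,-.1864]);print("x",d@[.9823,-.1874],"y",d@[.1874,.9823],s["wrist_force"])
```

```text
x -0.017936333877496897 y -0.0024724867048278995 [-19.35325424   4.7317957   22.81076425]
```

Push is 19 N with 23 N upward at only ~4 mm expected travel, which is more than the spring alone explains. I'll look before going on.

Run:
```python
from h import *
a=robot.get_image("wrist");b=robot.get_image("side");c=robot.get_image("scene")
e=cv2.resize(b[190:320,330:470],(420,390),interpolation=cv2.INTER_CUBIC)
f=cv2.resize(c[170:290,180:320],(380,326),interpolation=cv2.INTER_CUBIC)
o=np.zeros((600,800,3),np.uint8);o[:390,:420]=e;o[:326,420:]=f;
g=cv2.resize(a[0:300],(512,240));o[360:,:][:, 288:]=g[:240]
cv2.imwrite("pics/m1.png",o[:,:,::-1]);cv2.imwrite("pics/w6.png",a[:,:,::-1])
places("wrist",["long_rod","window","shoe_face"]);places("side",["shoe_face","window","long_rod"])
s=robot.get_state();print(s["tcp_pos"],s["wrist_force"],s["torque"])
```

```text
wrist long_rod [(0.78, [0.514, -0.181, 0.027], [318.0, 374.0]), (0.75, [0.535, -0.183, 0.036], [312.0, 339.0])]
wrist window []
wrist shoe_face [(0.65, [0.631, -0.203, 0.038], [316.0, 30.0])]
side shoe_face [(0.67, [0.631, -0.2, 0.036], [414.0, 260.0])]
side window [(0.82, [0.653, -0.153, 0.061], [406.0, 240.0]), (0.15, [0.519, -0.186, 0.02], [383.0, 283.0])]
side long_rod [(0.58, [0.197, -0.257, -0.002], [316.0, 385.0]), (0.56, [0.518, -0.183, 0.017], [382.0, 284.0]), (0.39, [0.534, -0.187, 0.031], [388.0, 278.0])]
[ 0.5337952  -0.18547751  0.04174284] [-18.77746189   4.69850448  22.81849547] [1.02235998 3.83421049 0.14020098]
```

View pics/m1.png

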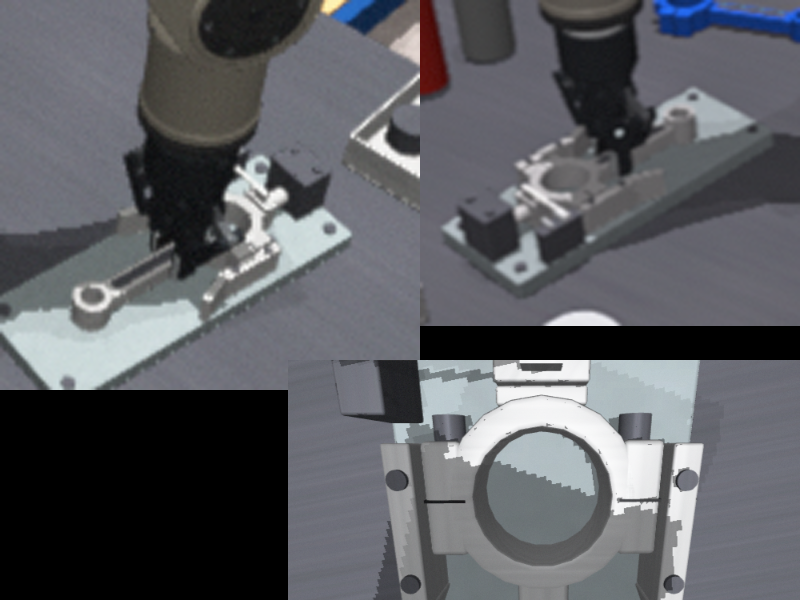

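The rod lies flat and touches the shoe. The load is mostly down-force (27 N) and its bed friction, so I'll relieve the vertical load slightly.

Request:
{"fn": "servo_tool", "kwargs": {"targets": [{"jaw":-1,"tx":0,"ty":0,"tz":0.0004,"wx":0,"wy":0,"wz":0},{"jaw":-1,"tx":0,"ty":0,"tz":0.0004,"wx":0,"wy":0,"wz":0},{"jaw":-1,"tx":0,"ty":0,"tz":0,"wx":0,"wy":0,"wz":0},{"jaw":-1,"tx":0,"ty":0,"tz":0,"wx":0,"wy":0,"wz":0},{"jaw":-1,"tx":0,"ty":0,"tz":0,"wx":0,"wy":0,"wz":0}]}}

```text
clock: 12.08
tcp_pos: [0.5351, -0.1855, 0.0419]
tool_rot: [[0.982, -0.188, -0.002], [-0.188, -0.982, 0.001], [-0.002, -0.0, -1.0]]
wrist_force: [-5.0, 1.1, -3.3]
gripper_width: 0.0186
```

Request:
{"fn": "servo_tool", "kwargs": {"targets": [{"jaw":-1,"tx":0.001,"ty":-0.0002,"tz":0,"wx":0,"wy":0,"wz":0},{"jaw":-1,"tx":0.001,"ty":-0.0002,"tz":0,"wx":0,"wy":0,"wz":0},{"jaw":-1,"tx":0.001,"ty":-0.0002,"tz":0.0001,"wx":0,"wy":0,"wz":0},{"jaw":-1,"tx":0.001,"ty":-0.0002,"tz":0,"wx":0,"wy":0,"wz":0},{"jaw":-1,"tx":0.001,"ty":-0.0002,"tz":0.0001,"wx":0,"wy":0,"wz":0},{"jaw":-1,"tx":0,"ty":0,"tz":0,"wx":0,"wy":0,"wz":0},{"jaw":-1,"tx":0,"ty":0,"tz":0,"wx":0,"wy":0,"wz":0},{"jaw":-1,"tx":0,"ty":0,"tz":0,"wx":0,"wy":0,"wz":0}]}}

```text
clock: 12.75
tcp_pos: [0.5397, -0.1864, 0.042]
tool_rot: [[0.982, -0.188, -0.003], [-0.188, -0.982, 0.001], [-0.003, -0.0, -1.0]]
wrist_force: [-6.8, 1.5, -3.1]
gripper_width: 0.0187
```

Request:
{"fn": "servo_tool", "kwargs": {"targets": [{"jaw":-1,"tx":0.001,"ty":-0.0002,"tz":0,"wx":0,"wy":0,"wz":0},{"jaw":-1,"tx":0.001,"ty":-0.0002,"tz":0,"wx":0,"wy":0,"wz":0},{"jaw":-1,"tx":0.001,"ty":-0.0002,"tz":0.0001,"wx":0,"wy":0,"wz":0},{"jaw":-1,"tx":0.001,"ty":-0.0002,"tz":0,"wx":0,"wy":0,"wz":0},{"jaw":-1,"tx":0.001,"ty":-0.0002,"tz":0.0001,"wx":0,"wy":0,"wz":0},{"jaw":-1,"tx":0.001,"ty":-0.0002,"tz":0,"wx":0,"wy":0,"wz":0},{"jaw":-1,"tx":0,"ty":0,"tz":0,"wx":0,"wy":0,"wz":0},{"jaw":-1,"tx":0,"ty":0,"tz":0,"wx":0,"wy":0,"wz":0},{"jaw":-1,"tx":0,"ty":0,"tz":0,"wx":0,"wy":0,"wz":0}]}}

```text
clock: 13.5
tcp_pos: [0.5452, -0.1875, 0.042]
tool_rot: [[0.982, -0.188, -0.004], [-0.188, -0.982, 0.001], [-0.004, -0.001, -1.0]]
wrist_force: [-9.5, 2.1, -2.9]
gripper_width: 0.0189
```

Run:
```python
from h import *
b=robot.get_image("side");c=robot.get_image("scene");a=robot.get_image("wrist")
e=cv2.resize(b[210:300,370:460],(400,400),interpolation=cv2.INTER_CUBIC)
f=cv2.resize(c[205:285,190:270],(400,400),interpolation=cv2.INTER_CUBIC)
cv2.imwrite("pics/m2.png",np.hstack([e,f])[:,:,::-1]);cv2.imwrite("pics/w7.png",a[:240,:,::-1])
for n in("side","scene","wrist"): places(n,["long_rod","long_rod_grip","shoe_face"])
s=robot.get_state();d=s["tcp_pos"][:2]-np.array([.5519,-.1864]);print("x",d@[.9823,-.1874],"y",d@[.1874,.9823],s["wrist_force"],s["tcp_pos"],s["qd"])
```

```text
side long_rod [(0.9, [0.531, -0.187, 0.02], [387.0, 281.0]), (0.68, [0.64, -0.202, 0.035], [417.0, 259.0]), (0.67, [0.198, -0.256, 0.001], [316.0, 384.0])]
side long_rod_grip [(0.94, [0.546, -0.188, 0.035], [391.0, 274.0]), (0.7, [0.201, -0.271, 0.018], [322.0, 384.0])]
side shoe_face [(0.49, [0.638, -0.206, 0.031], [417.0, 260.0])]
scene long_rod [(0.75, [0.53, -0.182, 0.024], [253.0, 233.0]), (0.73, [0.199, 0.277, -0.0], [457.0, 230.0]), (0.69, [0.202, -0.258, -0.0], [299.0, 180.0])]
scene long_rod_grip [(0.79, [0.544, -0.189, 0.032], [247.0, 232.0]), (0.58, [0.184, 0.294, 0.013], [465.0, 226.0])]
scene shoe_face [(0.73, [0.644, -0.208, 0.037], [216.0, 248.0])]
wrist long_rod [(0.61, [0.528, -0.185, 0.024], [321.0, 364.0])]
wrist long_rod_grip [(0.67, [0.545, -0.186, 0.035], [315.0, 339.0])]
wrist shoe_face [(0.83, [0.64, -0.201, 0.038], [303.0, 42.0])]
x -0.006405998640832378 y -0.002330952426421756 [-9.19767026  1.71829888 -2.05954748] [ 0.54517078 -0.18748918  0.04198127] [-0.02911866  0.15735627  0.05311108  0.18168652 -0.11345532 -0.02989071
  0.05767483]
```

View pics/m2.png

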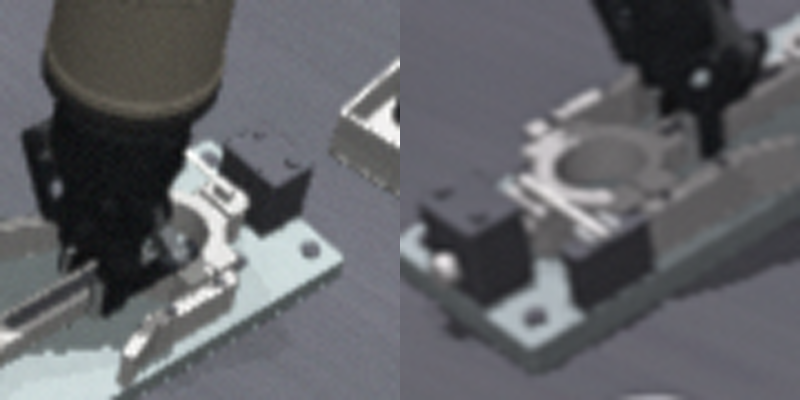

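View pics/w7.png

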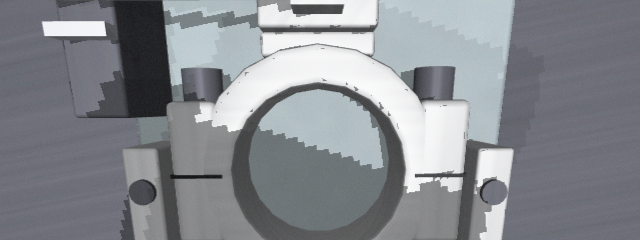

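Run:
```python
from h import *
s=robot.get_state();print(s["clock"],s["wrist_force"],s["tcp_pos"],s["gripper_width"])
print(robot.sign_off())
```

```text
14.1 [-9.19767026  1.71829888 -2.05954748] [ 0.54517078 -0.18748918  0.04198127] 0.0189491511582796
the job is handed in; nothing more can be done
None
```

The long rod is lying flat on the fixture bed between the guides, big end against the sprung stop. The arm is still gripping it and holding a steady push, and I handed the job in at 14.1 s.

**Push:** the force at the wrist is about 9.4–9.7 N. The tool position puts the stop at about 15.6 mm of travel, which should give about 9.8 N from the spring, so the two agree.

**Alignment:** the rod looks centred between the guides in the wrist picture. My fixture frame puts it about 2 mm off the middle line, within the 7 mm allowed. The angle error is under about 0.5°.

**Where the checks fell short:**
- **Excess force:** partway in, the wrist read about 19 N of push with about 23 N upward. I put this down to the rod bearing too hard on the bed. Raising the tool 0.8 mm brought it down to the value the spring should give at that point.
- **Pointer:** the last wrist picture shows only one rib and not the pointer. The scene picture is too coarse to place the pointer exactly, so "midway" rests on the travel and force figures.
- **Network position:** the networks put the shoe face 3–9 mm short of the position worked out from the tool in two of the last three views. I went with the tool position and force.

I saw no sign of the arm touching anything else on the bench, but I did not re-measure where the other items stand.

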